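Let a tin out of the counter dispenser and ease its lid shut

ROBOT

A 6-joint arm with a two-finger parallel gripper is mounted at the origin on the work surface. World frame = base frame: x ahead of the robot, y to its left, z up, the work surface at z = 0. Lengths are in m, angles in rad, forces in N, time in s.
With the tool pointing down it reaches from about 0.275 to 0.875 m from the base axis. Payload 12.5 kg.
Tool frame: the origin (TCP) lies at the very end of the fingers, on their centre line; the grasp point (between the pads) lies 19 mm behind it; x points along the fingers, y is the direction in which the jaws open and shut, and the axes are right-handed (so a half turn about x gives the same grasp; the last joint's range is limited). The gripper opens to 85 mm and grips with 20 to 120 N. Pads are 22 mm wide; open, the fingers measure 114 mm over their backs; the gripper's body (76 mm by 85 mm) begins 54 mm behind the grasp point. The pads swing forward as they close: fully open they stand 13 mm farther back than shut.
Start: joints at [1.22, 0.351, 1.652, -0, 1.139, -0.085], TCP at [0.144, 0.531, 0.231] pointing down, gripper open.
Joint ranges: [-2.75, 2.75], [-0.79, 2.1], [0.01, 2.65], [-1.57, 4.71], [0.07, 3.14], [-2.87, 2.87]. Speed limits (rad/s): [2.22, 2.22, 2.79, 3.14, 3.14, 3.14].

INTERFACE

Orientations are given as a 3x3 rotation matrix whose columns are the frame's x, y, z axes.
In Python, from bench import manip gives the robot as it stands. Calls block until the motion is done:
- manip.move_ptp(position, orientation): joint-space move of the TCP to a pose.
- manip.move_l(position, attitude=None, max_speed=0.15): straight line of the TCP; attitude=None keeps the orientation; max_speed is the mean speed in m/s.
- manip.move_j(angles): joint-space move.
- manip.set_gripper(opening, effort=None): opening from 0.0 (shut) to 1.0 (fully open); effort is the grip in N (None keeps the last); returns when the fingers have stopped.
- manip.dwell(seconds).
- manip.inverse_kinematics(position, orientation): joint angles nearest the present ones, or None.
- manip.grab_frame(name): name is "scene" or "top" or "wrist"; returns (picture, depth): 480x640x3 uint8, red, green, blue; 480x640 float32, m along the optical axis (not along the pixel's ray), 0 where there is no reading.
- manip.get_calibration(name): a dict with "camera_matrix" (3x3 intrinsics, pixels), "R" (3x3) and "t" (3): a world point X has camera coordinates R X + t. Camera axes: x right, y down, z forward; pixel columns grow to the right and rows downward; lengths in m; the calibration is good to about 2 mm. A picture is of the moment at which its call begins: read the wrist's pose just before it. get_calibration takes no time and is no camera call; for the wrist camera it gives the pose at the moment of the call.
A pose or a line that the arm cannot do raises manip.Unreachable and nothing moves.
- manip.sign_off(): hands the job in, once; it reports no verdict.
Trained networks look in the newest picture that a camera, given by its name, has taken for a name from the list of things; names that differ only in an ending like _2 or _b are one class to them, and where a whole thing is asked for, a point or a joint stands for the part that bears it (a point fixed in the world has none). Each returns a list of dicts, best first, with "confidence" (0 to 1); they miss things now and then, are a little off and sometimes report something else, mostly with a low value. They report only what shows in the picture. A call takes as long as a camera call.
- manip.look_for(camera, name): "at" ([x, y, z] in m, in world coordinates, good to about 4 mm: the middle of the surface that is visible of it).
Readings, each from a call of its own:
- manip.current_time(): time.
- manip.current_qpos(): joint angles.
- manip.current_joint_vel(): joint speeds.
- manip.current_joint_torque(): joint torques, N m.
- manip.current_ee_pos(): TCP position.
- manip.current_tcp_rot(): TCP orientation.
- manip.current_force(): force on the tool from outside, world axes, zero at the start.
- manip.current_ft_torque(): the same for the moment, N m.
- manip.current_grip_width(): opening from 0.0 (shut) to 1.0 (fully open).
Only numpy, scipy, OpenCV 4.12 (cv2) and the standard library are available. Lean on these libraries where they do the work, as an engineer would, in place of code of your own. Each camera call takes 0.05 s, during which the arm holds its last target. There are 200 camera calls.

TASK

Press the side lever of the tin dispenser all the way down so that its clear lid swings fully open and the tin rolls out into the front tray, then let the lever up slowly under your finger so that the lid comes fully shut without slamming. Work it by the lever alone: do not touch the lid or the tin, do not pick anything up, leave the tin lying in the tray, and leave the goods around the dispenser where they stand.

Things in the scene. Friction and masses are not known exactly. Their poses are not given: they have to be found in the camera images.
- dispenser: Fixed white sheet-metal tin dispenser, 92 mm wide. Origin on the counter; own x axis points from front tray to back, y to its left, z up. Tall housing from x = -92 to +73 mm, 138 mm high, under the lid; low open tray in front, x = -206 to -92, walls 60 mm high. A chute floor slopes down to the front through both (36 mm high at the flap, 13 at the tray's end). The lever is on its right (-y) side.
- lever (a joint): Steel side lever, rad. 0 = up (rest, spring-returned), 0.56 = pressed fully down against a hard stop. It turns about a level axis along the dispenser's y at x = -5 mm, z = 95 mm in the dispenser's frame and reaches 165 mm forward from it. Holding the pad down takes 2 to 4 N, moving it up to 10 N (stop pushing by 15 N: it is then at its stop); it springs up when let go.
- lever_pad (a point): Centre of the top face of the lever's pad, a steel plate 50 mm long, 56 wide, 8 thick at the lever's front end. In the dispenser's frame: x = -163, y = -85, z = 144 mm with the lever up; x = -165, y = -85, z = 52 mm fully down. It moves on an arc of 165 mm radius about the lever's axis; its face tips 0.25 rad back at the top, is level halfway, tips 0.31 rad forward at the bottom.
- lid (a joint): Clear lid, rad: 0 = shut, 1.0 = fully open. Hinged at the housing's back (dispenser x = 60, z = 142 mm), 162 mm long, 94 wide, its front flap holds the tin back. Linked to the lever both ways: lid angle = 1.8 x lever angle. Let go of, it falls and slams at about 3 rad/s; falling at under about 1 rad/s (pad rising at under about 80 mm/s) is gentle.
- tin_center (a point): Centre of the tin lying across the chute, a closed tin 54 mm in diameter and 70 mm long, 0.16 kg, its axis along the dispenser's y. At the start it leans on the flap inside the housing (dispenser x = -58, z = 70 mm); once let out it lies in the tray (x about -173, z about 46 mm).
- spare_tin: Loose upright tin, 54 mm in diameter, 70 mm high; a bystander. Origin under its centre.
- tea_carton: Loose upright carton 50 x 70 x 100 mm; a bystander. Origin under its centre.
- soda_a: Loose drink bottle, 64 mm in diameter, 220 mm high; a bystander. Origin under its centre.
- soda_b: Loose drink bottle, 64 mm in diameter, 200 mm high; a bystander. Origin under its centre.
- jar: Loose jar, 84 mm in diameter, 120 mm high; a bystander. Origin under its centre.
- soap_box: Loose box 55 x 90 x 30 mm lying before the tray; a bystander. Origin under its centre.
- biscuits: Loose packet 50 x 150 x 50 mm; a bystander. Origin under its centre.

How it is judged:
By the outcome, as a careful person would: the job done as asked, in the order asked, and still so for the second after the job is handed in, with the robot touching nothing.
It also fails if it takes over 42 s, if anything falls off the work surface, if the arm or the gripper's body presses on something with over 40 N, if the wrist force passes 120 N, or if a joint passes its speed limit or range.

## Working session

There is one attempt and no reset: what is moved stays moved. The work goes in short steps, each a Python script; the robot and the scene stay as the last script left them, time stands still between calls to the robot, and variables do not carry over. Pictures are saved under pics/ and viewed, about 8 in all and at most 12, crops included, and the job is handed in when it is done.

```bash
mkdir -p pics; python3 - <<'E'
from bench import manip as m
import cv2,numpy as np
for c in ("scene","top"):
    p,d=m.grab_frame(c); cv2.imwrite(f"pics/{c}0.png",p[:,:,::-1]); np.save(f"pics/{c}0.npy",d)
    for n in ["dispenser","lever_pad","lid","tin_center","spare_tin","tea_carton","soda_a","jar","soap_box","biscuits"]:
        print(c,n,[(np.round(r["at"],3).tolist(),round(r["confidence"],2)) for r in m.look_for(c,n)[:3]])
print(m.current_time(),m.current_force(),m.current_tcp_rot())
E
```

```text
scene dispenser [([0.614, 0.088, 0.121], 0.76)]
scene lever_pad [([0.492, 0.055, 0.14], 0.65), ([0.551, 0.274, 0.066], 0.52)]
scene lid [([0.622, 0.11, 0.147], 0.68), ([0.609, 0.087, 0.116], 0.51)]
scene tin_center [([0.623, 0.107, 0.146], 0.45)]
scene spare_tin [([0.547, 0.273, 0.068], 0.68)]
scene tea_carton [([0.394, -0.08, 0.084], 0.96), ([0.356, 0.198, 0.03], 0.64)]
scene soda_a [([0.612, 0.355, 0.117], 0.8), ([0.611, -0.073, 0.137], 0.69)]
scene jar [([0.675, 0.241, 0.104], 0.59)]
scene soap_box [([0.357, 0.198, 0.03], 0.56)]
scene biscuits [([0.508, -0.187, 0.045], 0.89)]
top dispenser [([0.661, 0.251, 0.12], 0.68), ([0.565, 0.111, 0.147], 0.6)]
top lever_pad [([0.471, 0.062, 0.146], 0.63)]
top lid [([0.614, 0.11, 0.143], 0.73)]
top tin_center [([0.598, -0.055, 0.148], 0.39)]
top spare_tin [([0.538, 0.282, 0.067], 0.61), ([0.377, -0.066, 0.102], 0.33)]
top tea_carton [([0.564, 0.111, 0.145], 0.67), ([0.379, -0.066, 0.102], 0.59)]
top soda_a [([0.595, -0.054, 0.147], 0.76), ([0.604, 0.357, 0.131], 0.66)]
top jar [([0.663, 0.252, 0.12], 0.88)]
top soap_box [([0.351, 0.201, 0.031], 0.83), ([0.612, 0.109, 0.144], 0.6)]
top biscuits [([0.5, -0.173, 0.052], 0.66), ([0.353, 0.207, 0.032], 0.66)]
1.1 [ 0.12387987 -0.37149892 -0.24165884] [[ 9.32074068e-06  2.62663062e-01  9.64887618e-01]
 [-4.96875161e-06  9.64887618e-01 -2.62663062e-01]
 [-1.00000000e+00 -2.34607262e-06  1.02985748e-05]]
```

View pics/top0.png

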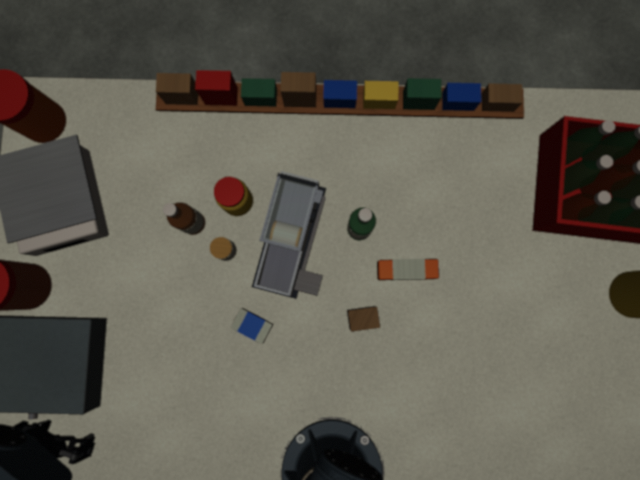

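View pics/scene0.png

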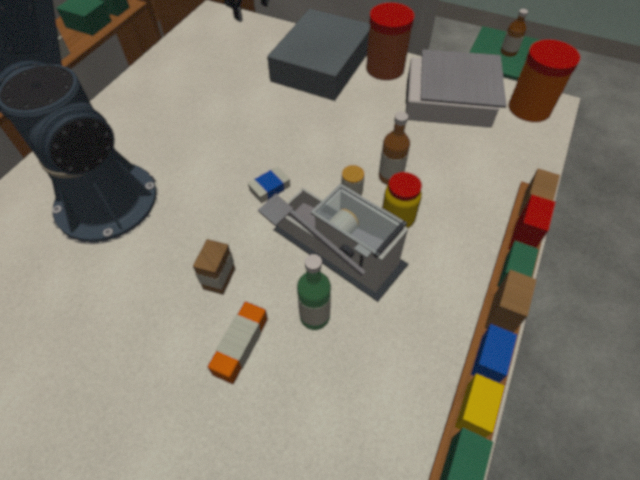

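The top view shows the pad at about (309,283), the dispenser running from (275,292) at the tray end to (300,178) at the back, and the tin at (286,235). The green bottle is at (362,220). The scene view agrees with this. Next I'll fit the dispenser pose from depth.

```bash
python3 - <<'E'
from bench import manip as m
import cv2,numpy as np
def cloud(c):
    d=np.load(f"pics/{c}0.npy").astype(float);k=m.get_calibration(c);K,R,t=map(np.array,(k["camera_matrix"],k["R"],k["t"]))
    v,u=np.mgrid[:480,:640];X=np.stack([(u-K[0,2])/K[0,0]*d,(v-K[1,2])/K[1,1]*d,d],-1)
    return (X-t.ravel())@R, d>0
for c in ("top","scene"):
    X,ok=cloud(c)
    if c=="top": 
        w=X[272:296,295:326].reshape(-1,3)
        h=X[172:248,255:330].reshape(-1,3)
    else:
        w=X[185:230,250:300].reshape(-1,3);h=X[180:300,300:412].reshape(-1,3)
    p=w[(w[:,2]>.11)&(w[:,2]<.17)];h=h[(h[:,2]>.125)&(h[:,2]<.165)&(h[:,0]>.54)]
    for n,q in(("pad",p),("house",h)):
        print(c,n,len(q),np.round(q.mean(0),4),np.round(np.median(q,0),4),cv2.minAreaRect(q[:,:2].astype(np.float32)*1000))
    # model: yaw 'a', origin from house centre & pad
E
```

```text
top pad 505 [0.4579 0.0633 0.1452] [0.4581 0.0627 0.1454] ((459.1142578125, 63.990936279296875), (55.99568176269531, 49.220882415771484), 76.5421371459961)
top house 3126 [0.6254 0.1102 0.1464] [0.6264 0.1108 0.1465] ((623.7301635742188, 103.98729705810547), (115.69022369384766, 174.3955078125), 77.6997299194336)
scene pad 693 [0.4633 0.0635 0.1412] [0.4623 0.0651 0.142 ] ((469.8951416015625, 61.15849304199219), (56.88191223144531, 73.07386016845703), 75.65985107421875)
scene house 4469 [0.6268 0.0814 0.1444] [0.6245 0.0972 0.1448] ((606.0341796875, 38.617088317871094), (252.64837646484375, 174.7958984375), 76.64593505859375)
```

```bash
cat > h.py <<'E'
from bench import manip as m
import numpy as np, cv2
a=np.radians(-13); ux=np.array([np.cos(a),np.sin(a),0]); uy=np.array([-ux[1],ux[0],0])
R=np.column_stack([[0,0,-1],uy,np.cross([0,0,-1],uy)])
pad=np.array([.458,.0635,.144])
def P(th,dz=0):   # pad centre at lever angle th, finger raised by dz
    b=.30-th; return pad+.1655*(np.cos(.30)-np.cos(b))*ux+np.array([0,0,.1655*(np.sin(b)-np.sin(.30))+dz])
def st(l): print(l,round(m.current_time(),2),np.round(m.current_ee_pos(),4),np.round(m.current_force(),1))
E
python3 - <<'E'
from h import *
m.set_gripper(0.0); m.move_ptp(P(0,.09),R); st("hover")
m.move_l(P(0,.02),max_speed=.1); st("near")
p,d=m.grab_frame("scene");cv2.imwrite("pics/s1.png",cv2.resize(p[120:360,150:470,::-1],(640,480)))
E
```

```text
hover 3.89 [0.458  0.0641 0.234 ] [ 0.3  0.  -0.9]
near 4.74 [0.4583 0.0636 0.1645] [0.  0.1 0.4]
```

View pics/s1.png

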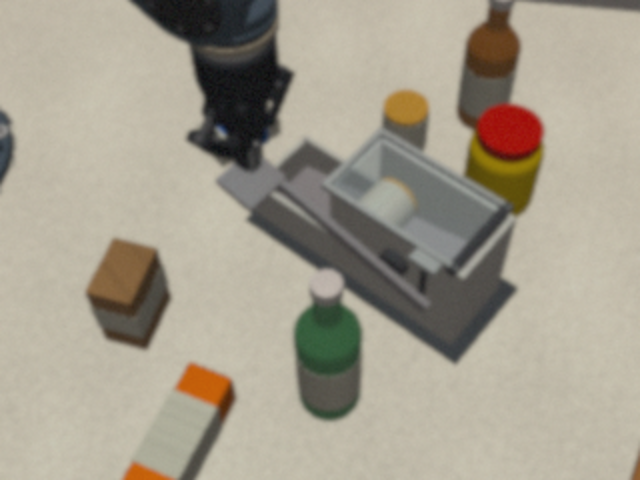

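The closed fingertips are just above the pad, at about (248,165) in the crop, and everything around them is clear. Now I'll press along the arc.

```bash
python3 - <<'E'
from h import *
m.move_l(P(0,.004),max_speed=.08); st("top")
for th in np.arange(.07,.53,.07):
    m.move_l(P(th),max_speed=.06); st(round(th,2))
    if m.current_force()[2]>14: break
th0=th
for i in range(14):
    if m.current_force()[2]>12: break
    th0+=.012; m.move_l(P(th0),max_speed=.03); st(round(th0,3))
m.dwell(.8); st("held")
p,d=m.grab_frame("scene");cv2.imwrite("pics/s2.png",cv2.resize(p[120:360,150:470,::-1],(640,480)))
for n in("tin_center","lid","lever_pad"): print(n,[(np.round(r["at"],3),round(r["confidence"],2)) for r in m.look_for("scene",n)[:2]])
E
```

```text
top 5.14 [0.4579 0.0635 0.148 ] [-0.7  0.7  0.1]
0.07 5.55 [0.455  0.0642 0.1328] [-0.1  0.5 -0.1]
0.14 5.89 [0.4528 0.0647 0.1214] [-2.  -0.9  6.9]
0.21 6.23 [0.4515 0.065  0.1101] [-0.2  0.4  1. ]
0.28 6.58 [0.451  0.0652 0.0987] [-0.4 -0.3 -1.3]
0.35 6.92 [0.4512 0.0651 0.087 ] [-5.2  0.2 16.8]
held 7.72 [0.4512 0.0651 0.0869] [ 0.8 -0.5  3.1]
tin_center [(array([0.479, 0.142, 0.069]), 0.79)]
lid [(array([0.628, 0.106, 0.194]), 0.79)]
lever_pad [(array([0.528, 0.054, 0.092]), 0.86)]
```

View pics/s2.png

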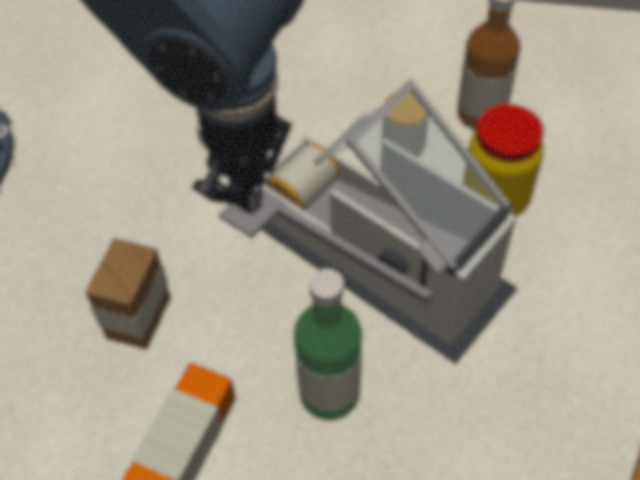

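The lever is about 60% down and the tin has already rolled into the tray (300,175). The force peak came from motion and had dropped to 3 N at rest, so I'm not at the stop yet. I'll keep going more slowly and read the force at rest.

```bash
python3 - <<'E'
from h import *
m.move_l(P(.50),max_speed=.03); m.dwell(.15); st("0.50")
th=.50
while th<.66:
    th+=.012; m.move_l(P(th),max_speed=.02); m.dwell(.12); st(round(th,3))
    if m.current_force()[2]>9: break
m.dwell(.4); st("held")
open("th","w").write(str(th))
p,d=m.grab_frame("scene");cv2.imwrite("pics/s3.png",cv2.resize(p[120:360,150:470,::-1],(640,480)))
for n in("tin_center","lid","lever_pad"): print(n,[(np.round(r["at"],3),round(r["confidence"],2)) for r in m.look_for("scene",n)[:2]])
E
```

```text
0.50 9.04 [0.4538 0.0644 0.0623] [-0.5 -1.4  2.7]
0.512 9.41 [0.4542 0.0643 0.0602] [-1.7  0.5  1.6]
0.524 9.78 [0.4548 0.0642 0.0583] [-1.3 -0.1  2.2]
0.536 10.14 [0.4553 0.0641 0.0564] [-1.9  0.4  2.3]
0.548 10.51 [0.4558 0.064  0.0545] [-1.9  0.6  4.3]
0.56 10.88 [0.4561 0.064  0.0538] [-11.4   1.3  30.3]
held 11.28 [0.456  0.064  0.0538] [-11.3  -0.4  30.7]
tin_center [(array([0.483, 0.149, 0.072]), 0.72)]
lid [(array([0.647, 0.105, 0.232]), 0.78), (array([0.482, 0.144, 0.068]), 0.43)]
lever_pad [(array([0.537, 0.052, 0.074]), 0.55)]
```

View pics/s3.png

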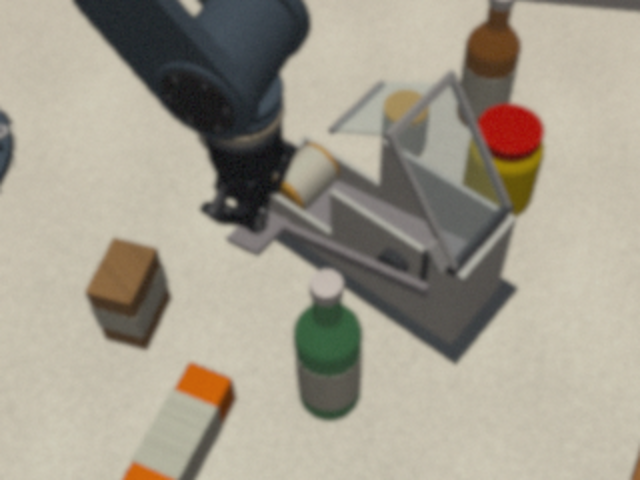

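The stop is reached: contact force is 30 N at z = 54 mm, the lid is fully up and the tin is in the tray. Now I'll let the lever up slowly.

```bash
python3 - <<'E'
from h import *
for th,v in((.548,.01),(.40,.022),(.25,.022),(.12,.02),(.05,.015),(0,.012)):
    m.move_l(P(th,.001 if th else .003),max_speed=v); st(th)
m.move_l(P(0,.012),max_speed=.012); st("off")
p,d=m.grab_frame("scene");cv2.imwrite("pics/s4.png",cv2.resize(p[120:360,150:470,::-1],(640,480)))
for n in("tin_center","lid","lever_pad"): print(n,[(np.round(r["at"],3),round(r["confidence"],2)) for r in m.look_for("scene",n)[:2]])
E
```

```text
0.548 11.93 [0.4557 0.064  0.0553] [-1.5  0.2  2.3]
0.4 13.18 [0.4519 0.065  0.0796] [ 0.4 -0.8  2.5]
0.25 14.46 [0.4513 0.0651 0.1044] [ 1.8 -0.7  3.1]
0.12 15.68 [0.4535 0.0646 0.1256] [0.5 0.3 2.4]
0.05 16.61 [0.4558 0.064  0.137 ] [1.8 0.  1.3]
0 17.61 [0.4577 0.0635 0.1468] [ 0.7  0.6 -0. ]
off 18.51 [0.458  0.0635 0.156 ] [-0.  -0.5 -0.3]
tin_center [(array([0.482, 0.148, 0.073]), 0.9)]
lid [(array([0.622, 0.109, 0.147]), 0.77)]
lever_pad [(array([0.517, 0.055, 0.134]), 0.83)]
```

View pics/s4.png

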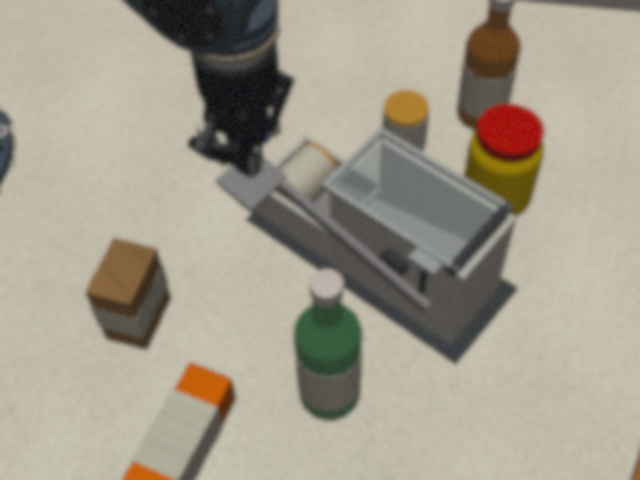

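The lid is shut, looks the same as at the start and measures 0.147 m again. The tin is in the tray at (305,170), the pad is up and the surrounding goods haven't moved. I'll back off and hand in.

```bash
python3 - <<'E'
from h import *
m.move_l(P(0,.09),max_speed=.1); m.dwell(.3); st("clear")
p,d=m.grab_frame("top")
for n in("lever_pad","lid"): print(n,[(np.round(r["at"],3),round(r["confidence"],2)) for r in m.look_for("top",n)[:1]])
m.sign_off()
E
```

```text
clear 19.94 [0.4579 0.0635 0.2337] [ 0.7 -0.  -0. ]
lever_pad [(array([0.6  , 0.048, 0.108]), 0.52)]
lid [(array([0.614, 0.112, 0.145]), 0.88)]
the job is handed in; nothing more can be done
```

The job is done and handed in at about 20 s. I pressed the lever to its stop, which opened the lid fully and let the tin roll into the tray. Then I let the lever up under the closed fingers at about 20 mm/s on average, and the lid came shut.

- **Lever and lid:** The finger kept contact (about 1–3 N) until the last few millimetres and went to zero at the top. The lid measures within 2 mm of where it started.
- **Tin and surroundings:** The tin is lying in the tray, and the goods in view had not moved. The robot is clear and touching nothing.

**Less clean points:**
- **Uneven press:** In the first half of the press, force readings jumped between about −1 and 17 N, so the lever probably bounced a little under the finger.
- **Stop force:** The final push reached about 30 N vertically (about 33 N in all) and I held it for about half a second. That is above the suggested 15 N, but under the 40 N limit.
- **Pad check:** The last top-camera check for the pad returned a poor fix partway along the lever (confidence 0.52). I relied instead on the earlier scene picture, which showed the pad back up.

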